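# Index the welding turntable

### The arm

A 7-joint arm with a two-finger parallel gripper is mounted at the origin on the work surface. World frame = base frame: x ahead of the robot, y to its left, z up, the work surface at z = 0. Lengths are in m, angles in rad, forces in N, time in s.
With the tool pointing down it reaches from about 0.425 to 0.825 m from the base axis. Payload 3.6 kg.
Tool frame: the origin (TCP) lies between the finger pads; the fingertips stand 14 mm ahead of it and the grasp point (between the pads) lies 5 mm behind it; z points along the fingers, y is the line along which they close (so a half turn about z gives the same grasp; the last joint's range is limited). The gripper opens to 93 mm and grips with 3 to 60 N. Pads are 15 mm wide; open, the fingers measure 128 mm over their backs; the gripper's body (75 mm by 188 mm) begins 65 mm behind the grasp point.
Start: joints at [-1.133, 0.615, -0.013, 1.423, 0.008, 1.103, -0.04], TCP at [0.291, 0.581, 0.233] pointing down, gripper open.
Joint ranges: [-3.12, 3.12], [-0.3, 2.06], [-1.34, 1.32], [0.26, 2.42], [-1.36, 4.5], [0.01, 1.98], [-2.84, 2.84]. Speed limits (rad/s): [2.79, 2.79, 3.14, 3.14, 3.14, 3.14, 3.14].

### API

Orientations are given as a unit quaternion [x, y, z, w].
In Python, from bench import move_ptp, servo_line, goto_joints, grip, wait, ik, sense, capture, PlanningError, finish_job gives the robot as it stands. Calls block until the motion is done:
- move_ptp(position, orientation): joint-space move of the TCP to a pose.
- servo_line(position, rotation=None, feed=0.15, stop_force=None): straight line of the TCP; rotation=None keeps the orientation; feed is the mean speed in m/s. With stop_force (N) it stops when the force on the tool has changed by that much, and returns True; else False.
- goto_joints(angles): joint-space move.
- grip(opening): finger opening in m; the grip force is fixed at half the most; returns when the fingers have stopped.
- wait(seconds).
- ik(position, orientation): joint angles nearest the present ones, or None.
- sense(): the state.
- capture(name): name is "side" or "top" or "wrist"; returns a dict with "color" (420x560x3 uint8, red, green, blue), "depth" (420x560 float32, m along the optical axis (not along the pixel's ray), 0 where there is no reading), "camera_matrix" (3x3 intrinsics, pixels), "extrinsics" (4x4, takes a point from world to camera coordinates). Camera axes: x right, y down, z forward; pixel columns grow to the right and rows downward; lengths in m; the calibration is good to about 2 mm. A picture is of the moment at which its call begins.
A pose or a line that the arm cannot do raises PlanningError and nothing moves.
- finish_job(): hands the job in; it is judged then, once.
The state is a dict: "clock": time; "q": joint angles; "joint_velocities": joint speeds; "effort": joint torques, N m; "position": TCP position; "ee_rot": TCP orientation; "wrist_force": force on the tool from outside, world axes, zero at the start; "wrist_torque": the same for the moment, N m; "opening": finger opening in m; "grip_force": force on a finger pad.
Only numpy, scipy, OpenCV 4.12 (cv2) and the standard library are available. Lean on these libraries where they do the work, as an engineer would, in place of code of your own. Each camera call takes 0.05 s, during which the arm holds its last target. There are 200 camera calls.

### The job

Index the welding turntable: pull the spring-sided lever out of the end notch it stands in and let it drop into the marked middle notch, so that the index pin is let go to press on the hidden index ring. Then turn the plate by its upright handle until the pin drops fully into a slot and the plate locks; stop there without forcing the plate against the pin, and leave the things lying on the table alone.

Things in the scene. Friction and masses are not known exactly. Their poses are not given: they have to be found in the camera images.
- turntable: bench welding turntable, grey cast base bolted to the table; origin on the plate's vertical axis at the underside (z = 0). Base foot 270 x 270 mm, drum radius 116 mm. On its -y side stands the lever housing: 68 mm wide (x), from 112 to 285 mm out, 114 mm high with a steel gate plate on top. All x, y, z in these notes are the turntable's own axes
- lever_pivot (a point): point on the lever's throw axis (which runs along x), inside the housing, at (0, -215, 45) mm. The lever is a 10 mm steel rod with a 33 mm black ball knob whose centre is 150 mm from this point. With a = 0.45 - lever_throw and s = lever_side the knob centre lies from here at 150 mm x (sin s, -sin a cos s, cos a cos s)
- lever_knob (a point): centre of the ball knob (33 mm diameter), the lever's grip; 180 to 195 mm above the table
- index_notch (a point): top of the gate plate at the middle notch, the marked one: a raised steel arrowhead on the -x side points at it. The gate has a running slot along y and three 14 to 16 mm wide notches in the slot's -x side, 32 mm apart along y; the end notch furthest out (-y) is 'free', the one nearest the plate is 'clamp'
- lever_throw (a joint): swing of the lever towards the plate, rad: 0 in the outer notch (free, leaning 0.45 outwards; it starts here), 0.45 upright in the marked middle notch, 0.90 in the inner notch. Light friction. While the pin rides on the ring the lever is stopped at about 0.6
- lever_side (a joint): sideways lean of the lever towards +x, rad: 0 when seated in a notch; it must be at least 0.18 to pass along the running slot and can go to 0.26. A spring pulls it back to 0 (at the knob 4 N when seated, 7 N when out); let go beside a notch, it drops in by itself
- plate: round steel faceplate, 250 mm diameter, top 101 mm above the table, with a small black bar frame clamped on it (82 x 198 mm over its clamps, the long way square to the handle's radius, up to 28 mm above the plate). Turning it takes about 4 N at the handle with the pin held back, about 8 N while the pin rides on the ring. Origin on the axis, 87 mm up
- plate_turn (a joint): angle of the plate, rad, anticlockwise from above; starts within 0.15 of 0 and may be turned either way. Where the slots lie is not known: from the start the nearest one is 0.14 to 0.91 rad away, whichever way it is turned
- plate_center (a point): on the plate's axis at its top face, 101 mm up
- handle_grip (a point): on the axis of the black upright turning handle, 50 mm above the plate's top face. The handle is 27 mm thick and 72 mm tall, spins freely on its bolt, and stands 98 mm from the plate's axis, at 150 degrees anticlockwise from x (the robot's side, slightly to +y) when plate_turn is 0
- index_pin: radial steel pin, 14 mm, round-nosed, 78 mm up, pushed inwards (+y) by a 5 N spring; the lever in the free notch holds it back. It locks the plate in any of six slots 60 degrees apart in a ring inside the drum, out of sight. Turned slowly (handle under 50 mm/s) it drops in and stops the plate solidly, with 2 mm of play at the handle; over 30 N on it then bruises it. Origin on the plate's axis
- pin_travel (a joint): inward travel of the pin, m: 0 held back by the lever, about 0.003 riding on the ring, 0.012 fully in a slot
- pin_nut (a point): dark round nut (25 mm) on the pin's tail outside the housing's -y end; it stands 12 mm off the boss when the pin is held back and touches it when the pin is home
- slotted_pad: bystander: dark steel pad 110 x 50 x 14 mm with a slot; origin at its underside's centre
- chipping_hammer: bystander: chipping hammer, 220 mm long, lying flat; origin where handle and neck meet
- spray_bottle: bystander: blue bottle 190 mm tall, 66 mm diameter; origin at its underside's centre
- weld_magnet: bystander: flat square welding magnet 100 x 100 x 20 mm; origin at its underside's centre

How it is judged:
On the way, in this order (a step that is already met when the one before it is completed fails the run):
1. the lever is seated in the marked middle notch (value of joint lever_throw between 0.36 and 0.54 rad and value of joint lever_side below 0.05 rad), for 0.2 s.
2. the index pin has dropped fully into a slot (value of joint pin_travel above 0.0105 m), for 0.2 s.
At the end, for the whole second after the job is handed in: The lever is seated in the marked middle notch (lever_throw 0.36 to 0.54, lever_side under 0.05), the index pin is fully in a slot (pin_travel over 10.5 mm) and the plate is at rest (all of step 1 and value of joint pin_travel above 0.0105 m and angular speed of plate below 0.05 rad/s); the robot touches nothing.
It fails at once if the plate is forced against the index pin (over 30 N between them) (contact force between index_pin and plate above 30 N).
It fails at once if a bystander is moved more than 30 mm or the bottle tipped (distance of any of slotted_pad, chipping_hammer, spray_bottle, weld_magnet from where it was at the start of the episode above 0.03 m or angle between spray_bottle's own z axis and vertical above 0.5 rad).
It also fails if it takes over 51 s, if anything falls off the work surface, if the arm or the gripper's body presses on something with over 40 N, if the wrist force passes 120 N, or if a joint passes its speed limit or range.

## Working session

There is one attempt and no reset: what is moved stays moved. The work goes in short steps, each a Python script; the robot and the scene stay as the last script left them, time stands still between calls to the robot, and variables do not carry over. Pictures are saved under pics/ and viewed, at most 10 in all, crops included, and the job is handed in when it is done.

```bash
mkdir -p pics; ls; python3 - <<'E'
from bench import *
import cv2,numpy as np,pickle
d={}
for n in("top","side"):
    c=capture(n);d[n]=c;cv2.imwrite(f"pics/{n}0.png",c["color"][:,:,::-1])
    print(n,c["camera_matrix"].round(1).tolist(),c["extrinsics"].round(3).tolist())
pickle.dump(d,open("c0.pkl","wb"))
s=sense();print(s)
E
```

```text
pics
top [[465.0, 0.0, 279.5], [0.0, 465.0, 207.6], [0.0, 0.0, 1.0]] [[-0.025, -1.0, -0.015, 0.039], [-0.982, 0.027, -0.186, 0.55], [0.186, 0.01, -0.982, 1.352], [0.0, 0.0, 0.0, 1.0]]
side [[465.6, 0.0, 279.1], [0.0, 465.6, 207.3], [0.0, 0.0, 1.0]] [[0.852, -0.523, -0.02, -0.453], [-0.371, -0.576, -0.728, 0.302], [0.369, 0.628, -0.685, 1.043], [0.0, 0.0, 0.0, 1.0]]
{'clock': 0.1, 'q': array([-1.13248368,  0.61583128, -0.01262717,  1.42470902,  0.00813812,
        1.10339298, -0.04040678]), 'joint_velocities': array([ 0.00048711, -0.0036399 , -0.00106262, -0.00404487, -0.00078073,
        0.00147966,  0.00048305]), 'effort': array([ 9.38850753e-04, -4.60043299e+01,  2.09680586e-01, -1.66247284e+01,
       -6.12209109e-02,  1.69054535e-02,  9.87452722e-05]), 'position': array([0.29106024, 0.58044624, 0.23160107]), 'ee_rot': array([ 2.30278602e-01,  9.73124070e-01, -1.12021057e-03, -2.36554289e-04]), 'wrist_force': array([ 0.48580221,  0.68918113, -0.04942807]), 'wrist_torque': array([-0.04584635, -0.02005154,  0.01322842]), 'grip_force': 0.0, 'opening': 0.09312558038478591}
```

View pics/top0.png

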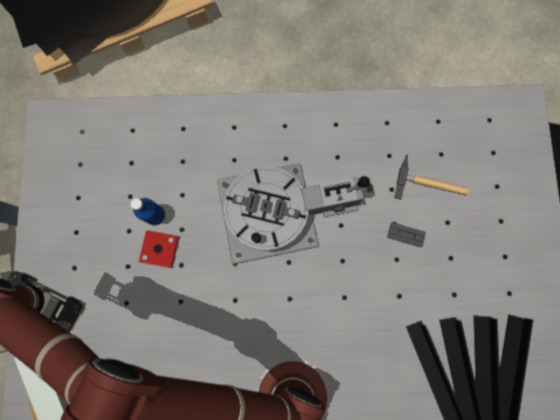

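View pics/side0.png

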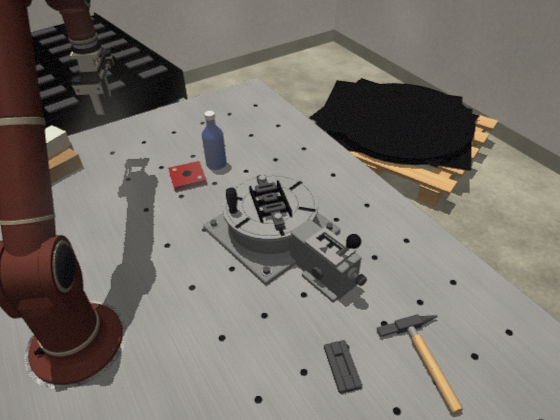

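The top view shows the plate centred near (267,207), the housing running right (-y), the knob at (364,184) and the handle at (258,238). The side view shows the knob at (353,241) and the handle at (232,200). Next I'll measure these with depth.

```bash
cat >h.py <<'E'
import numpy as np,cv2
def cloud(c):
    K=c["camera_matrix"];T=np.linalg.inv(c["extrinsics"]);z=c["depth"]
    v,u=np.indices(z.shape)
    p=np.stack([(u-K[0,2])/K[0,0]*z,(v-K[1,2])/K[1,1]*z,z],-1)
    P=p@T[:3,:3].T+T[:3,3]; P[z<=0]=np.nan
    return P
def ray(c,u,v):
    K=c["camera_matrix"];T=np.linalg.inv(c["extrinsics"])
    return T[:3,3],T[:3,:3]@np.array([(u-K[0,2])/K[0,0],(v-K[1,2])/K[1,1],1])
def onplane(c,u,v,z):
    o,d=ray(c,u,v);return o+d*(z-o[2])/d[2]
E
python3 - <<'E'
import pickle
from h import *
from scipy.optimize import least_squares
d=pickle.load(open("c0.pkl","rb"))
def sphere(Q,r):
    f=least_squares(lambda c:np.linalg.norm(Q-c,axis=1)-r,Q.mean(0)-[0,0,.01],loss='soft_l1',f_scale=.002);return f.x,np.abs(f.fun).mean()
c0=onplane(d["top"],267,207,.101);print("c0",c0)
for n in d:
    c=d[n];P=cloud(c);g=c["color"].max(2)
    r=np.hypot(P[...,0]-c0[0],P[...,1]-c0[1])
    m=(abs(P[...,2]-.101)<.006)&(r<.15)
    hull=cv2.convexHull((P[m][:,:2]*1000).astype(np.float32))
    # disc: points of upper face; enclosing circle of largest component
    mm=cv2.morphologyEx(m.astype(np.uint8),cv2.MORPH_OPEN,np.ones((3,3)))
    nl,l,st,_=cv2.connectedComponentsWithStats(mm);k=1+st[1:,4].argmax()
    print(n,"plate pts",m.sum(),st[k,4],"enclosing",cv2.minEnclosingCircle((P[l==k][:,:2]*1000).astype(np.float32)),"z",np.median(P[l==k][:,2]))
    m=(P[...,2]>.14)&(r<.3)&(P[...,0]>.3)
    nl,l,st,ce=cv2.connectedComponentsWithStats(m.astype(np.uint8))
    for k in range(1,nl):
        if st[k,4]<12: continue
        Q=P[l==k];print(" hi",ce[k].round(),st[k,4],Q.mean(0).round(4),Q.max(0).round(4),Q.min(0).round(4))
        if Q[:,1].mean()<c0[1]-.15: print("  sphere",sphere(Q[Q[:,2]>.165],.0165))
    m=(abs(P[...,2]-.114)<.006)&(P[...,1]<c0[1]-.125)&(P[...,1]>c0[1]-.31)&(abs(P[...,0]-c0[0])<.13)
    print(" gate",m.sum(),cv2.minAreaRect((P[m][:,:2]*1000).astype(np.float32)))
    cv2.imwrite(f"pics/{n}crop.png",cv2.resize(c["color"][120:300,180:400][:,:,::-1],None,fx=3.5,fy=3.3,interpolation=cv2.INTER_CUBIC))
E
```

```text
c0 [0.54456474 0.06022801 0.101     ]
top plate pts 4518 3837 enclosing ((545.6096801757812, 63.35023498535156), 125.85540008544922) z 0.10084084484991007
 hi [362. 182.] 135 [ 0.5914 -0.2068  0.1846] [ 0.6083 -0.1868  0.2009] [ 0.5775 -0.2247  0.1403]
  sphere (array([ 0.59420642, -0.21076584,  0.18017336]), np.float64(0.00148390338341707))
 hi [256. 237.] 89 [0.4489 0.0904 0.1689] [0.4625 0.1037 0.1778] [0.4368 0.0785 0.1423]
 gate 711 ((581.1934814453125, -136.37937927246094), (69.18224334716797, 151.46575927734375), 10.636714935302734)
side plate pts 3758 3416 enclosing ((540.7093505859375, 52.24386215209961), 135.6877899169922) z 0.1014129217216006
 hi [231. 196.] 163 [0.4476 0.0823 0.1613] [0.4634 0.1002 0.1767] [0.4363 0.0715 0.1404]
 hi [353. 242.] 212 [ 0.5886 -0.2162  0.1841] [ 0.6094 -0.192   0.1988] [ 0.5766 -0.2308  0.1401]
  sphere (array([ 0.59386756, -0.2131013 ,  0.18042059]), np.float64(0.0009510486235703748))
 gate 940 ((579.958251953125, -138.72813415527344), (70.24113464355469, 151.40283203125), 9.339593887329102)
```

View pics/topcrop.png

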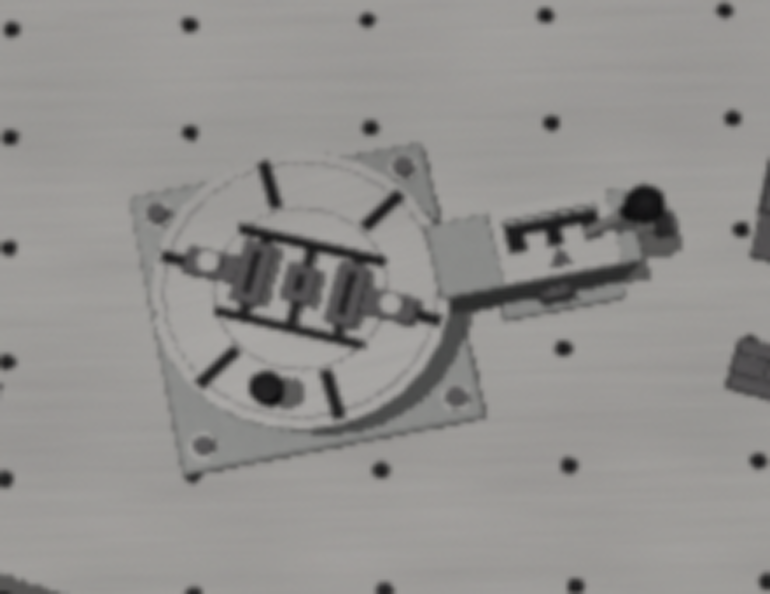

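The crop shows the lever in the outer notch of the gate and the arrowhead at the middle notch. The knob and plate measurements agree with the turntable yaw (about 0.173) and its centre (about 0.546, 0.064). Next I'll work the lever.

```bash
cat >>h.py <<'E'
from scipy.spatial.transform import Rotation as R
TH=0.173; KN=np.array([.594,-.212,.180])
XT=np.array([np.cos(TH),np.sin(TH),0]);YT=np.array([-np.sin(TH),np.cos(TH),0])
def down(yaw):  # tool z down, tool y along yaw
    y=np.array([np.cos(yaw),np.sin(yaw),0]);z=np.array([0,0,-1.]);x=np.cross(y,z)
    return R.from_matrix(np.stack([x,y,z],1)).as_quat()
C=KN+.150*np.sin(.45)*YT+.215*YT; C[2]=0   # plate axis
C=KN+(.215+.150*np.sin(.45))*YT; C[2]=0
def knob(th,s):
    a=.45-th;P=C-.215*YT+[0,0,.045]
    return P+.150*(np.sin(s)*XT+[0,0,np.cos(a)*np.cos(s)])-.150*np.sin(a)*np.cos(s)*YT
def tcp(p): return np.asarray(p)-[0,0,.005]
E
sed -i '/^C=KN+.150\*np.sin(.45)\*YT+.215/d' h.py
python3 - <<'E'
from bench import *
from h import *
print(C)
q0=np.array(sense()["q"])
for y in (TH,TH+np.pi): print(ik(tcp(knob(0,0))+[0,0,.1],down(y)))
p=sense()["position"]
servo_line([p[0],p[1],.33],feed=.25)
best=min((y for y in (TH,TH+np.pi) if ik(tcp(knob(0,0))+[0,0,.1],down(y)) is not None),key=lambda y:np.abs(ik(tcp(knob(0,0))+[0,0,.1],down(y))-q0).max())
print(best)
move_ptp(tcp(knob(0,0))+[0,0,.1],down(best))
servo_line(tcp(knob(0,0)),feed=.1,stop_force=10)
grip(.015)
s=sense();print(s["clock"],s["opening"],s["grip_force"],s["wrist_force"],s["position"])
c=capture("side");cv2.imwrite("pics/side1.png",cv2.resize(c["color"][120:320,200:440][:,:,::-1],None,fx=3,fy=3))
E
```

```text
[0.54575912 0.06406156 0.        ]
[ 0.02238439  0.5882495   0.50392388  1.4316043  -0.29203184  1.19629764
  0.73500046]
[-0.24680088  0.7754462   1.13388676  1.44040252 -0.70425975  1.36857354
 -2.05475174]
0.173
5.7667 0.03193080930516153 30.000035762786865 [-0.27550852  0.41244595  0.80064861] [ 0.59379486 -0.21203796  0.17505437]
```

View pics/side1.png

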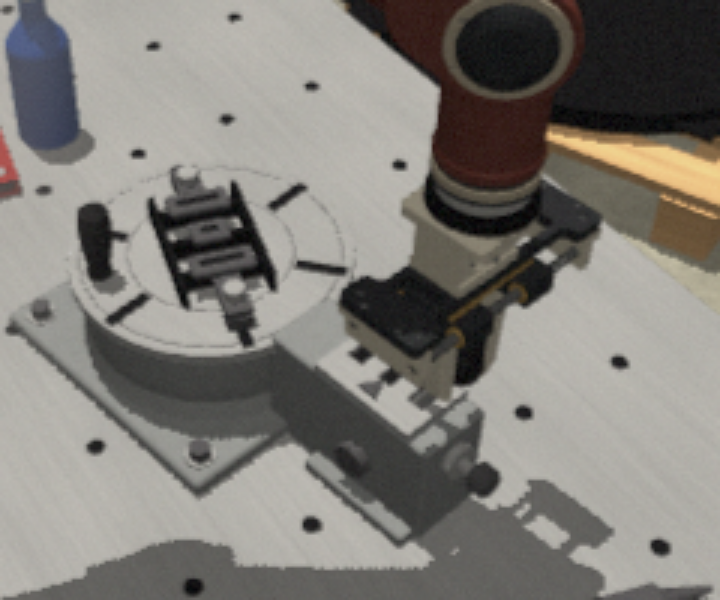

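The knob is between the fingers (opening 32 mm, at about (470,350)), and the nut stands off the boss at (480,478). I'll pull sideways, throw to the middle and seat the lever.

```bash
python3 - <<'E'
from bench import *
from h import *
def go(th,s,f=.06,sf=22):
    r=servo_line(tcp(knob(th,s)),feed=f,stop_force=sf);t=sense()
    w=t["wrist_force"];print(th,s,r,"Fx,Fy,Fz own",round(w@XT,1),round(w@YT,1),round(w[2],1),"open",round(t["opening"],4));return r
ok=not any(go(0,s) for s in(.1,.22))
if ok: ok=not any(go(th,.225) for th in(.15,.3,.45))
if ok:
    for s in(.12,.04):
        if go(.45,s,.05,14): break
c=capture("side");cv2.imwrite("pics/side2.png",cv2.resize(c["color"][120:320,200:440][:,:,::-1],None,fx=3,fy=3))
print(sense()["clock"])
E
```

```text
0 0.1 False Fx,Fy,Fz own -7.6 -0.3 6.7 open 0.0312
0 0.22 False Fx,Fy,Fz own -8.2 -1.7 4.7 open 0.0317
0.15 0.225 False Fx,Fy,Fz own -7.1 -1.9 4.1 open 0.0317
0.3 0.225 False Fx,Fy,Fz own -7.4 -1.6 3.6 open 0.0319
0.45 0.225 False Fx,Fy,Fz own -6.0 -0.6 4.6 open 0.0319
0.45 0.12 False Fx,Fy,Fz own -2.7 -1.3 -0.0 open 0.032
0.45 0.04 False Fx,Fy,Fz own -1.0 -0.7 1.4 open 0.0317
9.125
```

View pics/side2.png

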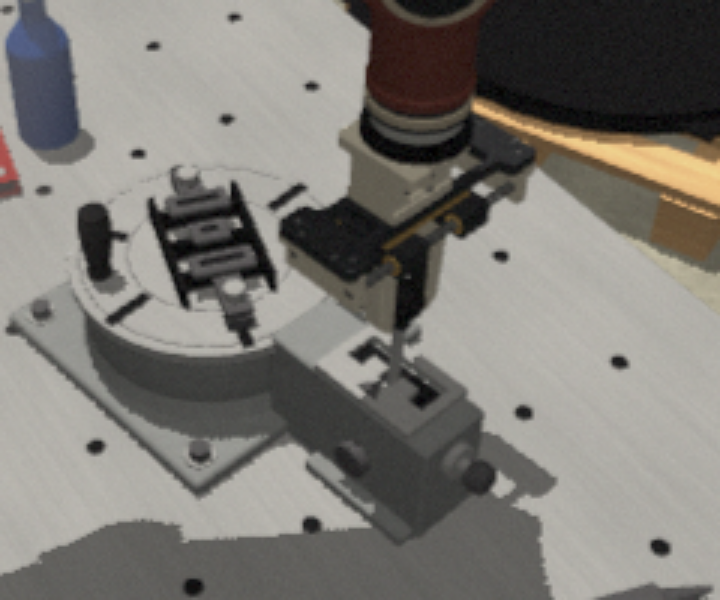

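The lever is upright in the marked notch at (398,370). I'll release it, check the knob, remeasure the handle and grip it.

```bash
python3 - <<'E'
from bench import *
from h import *
grip(.06);grip(.093)
servo_line(tcp(knob(.45,.04))+[0,0,.09],feed=.2)
H=[]
for n in("top","side"):
    c=capture(n);P=cloud(c)
    r=np.hypot(P[...,0]-C[0],P[...,1]-C[1])
    Q=P[(P[...,2]>.168)&(P[...,2]<.18)&(r<.14)&(P[...,0]<C[0])];b=(Q[:,:2].min(0)+Q[:,:2].max(0))/2
    H.append(b);print(n,"handle",len(Q),b)
    m=(abs(P[...,2]-.19)<.025)&(np.linalg.norm(P[...,:2]-knob(.45,0)[:2],axis=-1)<.05)
    Q=P[m];print("knob",len(Q),Q.mean(0) if len(Q) else 0,"expect",knob(.45,0))
h=np.mean(H,0)-C[:2];phi=np.arctan2(h[1],h[0]);print("phi",np.degrees(phi),"r",np.hypot(*h),"turn",phi-TH-np.radians(150))
np.save("phi.npy",phi)
hp=lambda f,z=.157:tcp([C[0]+.098*np.cos(f),C[1]+.098*np.sin(f),z])
for y in(.86,.86-np.pi):
    print(y,[None if (q:=ik(hp(phi-t),down(y))) is None else q.round(2) for t in(0,.5,.95)])
print(sense()["clock"],sense()["q"].round(2))
E
```

```text
top handle 65 [0.45044303 0.0906583 ]
knob 0 0 expect [ 0.58276886 -0.14772909  0.195     ]
side handle 65 [0.44960343 0.08731806]
knob 191 [ 0.57804175 -0.15640625  0.20034585] expect [ 0.58276886 -0.14772909  0.195     ]
phi 165.40600025711274 r 0.0989277364796102 turn 0.09588542904970998
0.86 [array([-0.56,  0.47,  0.45,  2.06, -0.32,  0.67,  0.96]), array([-0.62,  0.51,  0.44,  1.98, -0.33,  0.72,  0.88]), array([-0.62,  0.57,  0.43,  1.87, -0.33,  0.78,  0.85])]
-2.2815926535897932 [array([-0.98,  0.77,  1.25,  2.07, -0.9 ,  1.  , -1.53]), array([-1.02,  0.81,  1.24,  1.99, -0.91,  1.06, -1.63]), array([-1.01,  0.86,  1.23,  1.88, -0.92,  1.12, -1.69])]
11.2333 [-0.16  0.57  0.64  1.5  -0.35  1.19  0.7 ]
```

```bash
cat >>h.py <<'E'
def hp(f,z=.157): return tcp([C[0]+.098*np.cos(f),C[1]+.098*np.sin(f),z])
E
python3 - <<'E'
from bench import *
from h import *
phi=float(np.load("phi.npy"))
move_ptp(hp(phi,.27),down(.86))
for n in("top","side"):
    P=cloud(capture(n))
    Q=P[(abs(P[...,2]-.19)<.02)&(np.linalg.norm(P[...,:2]-knob(.45,0)[:2],axis=-1)<.05)]
    if len(Q): print(n,"knob",len(Q),(Q.min(0)+Q.max(0))/2,"expect",knob(.45,0))
print(servo_line(hp(phi),feed=.1,stop_force=10))
grip(.01)
s=sense();print(s["clock"],s["opening"],s["grip_force"],s["wrist_force"].round(1),s["position"],hp(phi))
c=capture("side");cv2.imwrite("pics/side3.png",cv2.resize(c["color"][120:320,160:400][:,:,::-1],None,fx=3,fy=3))
E
```

```text
top knob 93 [ 0.58195699 -0.14726576  0.20060107] expect [ 0.58276886 -0.14772909  0.195     ]
side knob 165 [ 0.58108284 -0.1536325   0.19047011] expect [ 0.58276886 -0.14772909  0.195     ]
False
14.7167 0.026548413424792968 30.000059008598328 [-0.9 -0.1 -0.2] [0.45087919 0.08867517 0.15201033] [0.45092104 0.08875442 0.152     ]
```

View pics/side3.png

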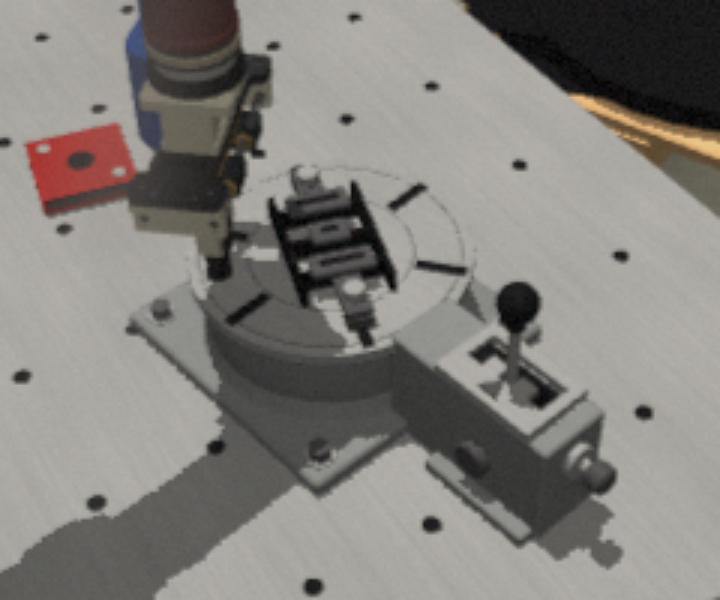

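The lever stands upright in the middle notch with its knob at (518,305). The handle is gripped at (215,262). Now I'll turn it slowly clockwise, watching the tangential force.

```bash
python3 - <<'E'
from bench import *
from h import *
phi=float(np.load("phi.npy"));f=phi;log=[];d=.04
def ft(f):
    w=sense()["wrist_force"];return -(w@np.array([np.sin(f),-np.cos(f),0]))
while f>phi-1.0:
    f-=d;F=ft(f+d)
    st=servo_line(hp(f),feed=.025,stop_force=max(5,15-max(F,0)))
    F=ft(f);log.append(round(F,1))
    if st or F>14: break
    if sense()["clock"]>34: break
s=sense();p=s["position"]-C;a=np.arctan2(p[1],p[0])
print(log,st,"turned",phi-a,"cmd",phi-f,s["wrist_force"].round(1),s["clock"])
np.save("f.npy",a)
c=capture("side");cv2.imwrite("pics/side4.png",cv2.resize(c["color"][120:320,160:400][:,:,::-1],None,fx=3,fy=3))
E
```

```text
[np.float64(5.3), np.float64(5.6), np.float64(4.1), np.float64(3.9), np.float64(4.1), np.float64(4.2), np.float64(3.7), np.float64(2.4), np.float64(3.4), np.float64(4.4), np.float64(4.7), np.float64(2.4), np.float64(3.7), np.float64(3.4), np.float64(4.0), np.float64(4.6), np.float64(3.1), np.float64(2.1), np.float64(-3.5), np.float64(0.7), np.float64(4.3), np.float64(2.4)] True turned 0.8279672499131969 cmd 0.8800000000000008 [-2.2 -0.9  4.6] 21.4583
```

View pics/side4.png

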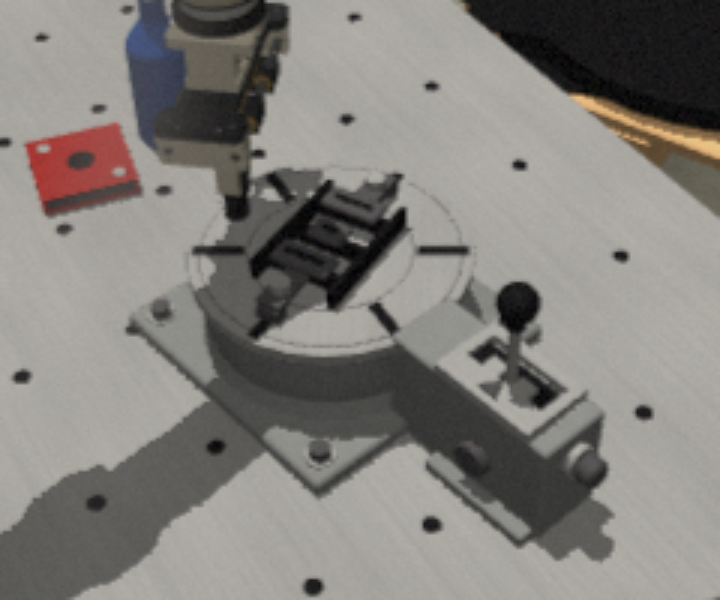

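The nut has moved in against the boss (from (600,475) to (590,465)) and the force stop tripped, so the pin has dropped. I'll release, retreat and check the nut travel.

```bash
python3 - <<'E'
from bench import *
from h import *
import pickle
grip(.06);grip(.093)
p=sense()["position"];servo_line([p[0],p[1],.30],feed=.2);wait(.3)
c0=pickle.load(open("c0.pkl","rb"))
for n in("top","side"):
    c=capture(n)
    for c_,l in((c0[n],"before"),(c,"now")):
        P=cloud(c_);o=(P-C);X=o@XT;Y=o@YT
        Q=(abs(X)<.011)&(abs(P[...,2]-.078)<.014)&(Y<-.285)&(Y>-.36)
        print(n,l,Q.sum(),"nut outermost y",np.percentile(Y[Q],[2,5,10]).round(4) if Q.sum() else 0)
    if n=="side":cv2.imwrite("pics/side5.png",cv2.resize(c["color"][180:320,260:400][:,:,::-1],None,fx=4,fy=4,interpolation=cv2.INTER_CUBIC))
print(sense()["clock"],sense()["wrist_force"].round(1))
E
```

```text
top before 52 nut outermost y [-0.322  -0.3214 -0.3187]
top now 48 nut outermost y [-0.3114 -0.3101 -0.3087]
side before 149 nut outermost y [-0.3252 -0.3249 -0.3244]
side now 115 nut outermost y [-0.3135 -0.3131 -0.3125]
24.2667 [-0.6 -0.6  0.1]
```

View pics/side5.png

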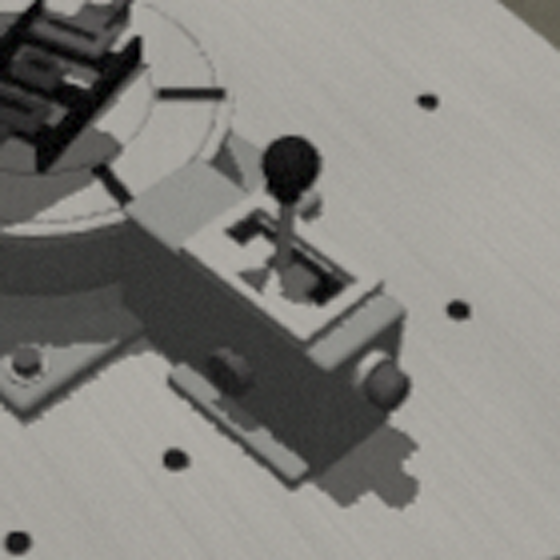

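The nut at (385,382) touches its boss and has travelled about 11.8 mm, so the pin is home. The lever at (290,170) is seated in the middle notch and the robot is clear, so I'll hand in.

```bash
python3 -c "
from bench import *
print(finish_job())"
```

```text
the job is handed in; nothing more can be done
None
```

The job is handed in with the lever seated in the marked middle notch, the plate locked after about 0.83 rad clockwise (pin nut travel measured at about 11.8 mm), the robot clear and the clock at about 24 s; the interface gave no verdict.

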